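Loosen the clamp wheel of a wax mould by counted turns

TASK

Loosen the knurled clamp wheel on the wax mould: roll it anticlockwise, seen from above, with a fingertip against its rim until the tab on its top has come round to the pointer on the mould for the second time, and leave the tab lined up with the pointer (within about 15 degrees). The tab already stands part of a turn past the pointer; that start does not count as a time round. Push only with the fingertips or the outside of the fingers, grip and lift nothing, leave the two candles and the small bottle where they stand, and finish clear of everything.

Things in the scene. Friction and masses are not known exactly. Their poses are not given: they have to be found in the camera images.
- mould: aluminium wax mould fixed to the bench, a square block 170 x 170 mm, 50 mm tall; origin at the centre of its underside on the bench, z up. The clamp wheel sits on its vertical centre line, 12 mm above the block's top on a boss 44 mm wide; a fixed stud 16 mm thick stands through the wheel to 112 mm above the bench. Free room all round the rim; the flat pointer is on the top's -x side.
- pointer (a point): the tip of the flat dark steel pointer plate (1.5 mm thick) on the mould's top, 60 mm from the wheel's axis, on the mould's -x side; it does not move
- wheel_center (a point): centre of the clamp wheel, half-way up its rim, on its vertical axis; 76 mm above the bench when tight, rising 2.5 mm a turn. A solid brass disc 100 mm across its ridges, 28 mm tall; 36 upright rim ridges stand 2.5 mm proud. It turns stiffly (2.5 N at the rim) and stays where it is left; a fingertip pressed lightly on the rim drags it by friction and ridges.
- tab (a point): the outer end of the thin flat dark steel tab (26 mm long, 9 mm wide) inlaid on the wheel's top face, radial, 46 mm from the axis; turns with the wheel
- wheel (a joint): angle of the clamp wheel in rad, counted through the turns, growing anticlockwise seen from above (loosening). 0 is fully tight with the tab at the pointer (a hard stop); it starts between 1.2 and 4.2; the tab is at the pointer for the first time at 6.28 and for the second time at 12.57. It can turn on to 22.
- jar_a_mid (a point): a candle: glass jar 70 mm in diameter, 86 mm tall, full of white wax, loose, standing on the bench; this point is on its axis 43 mm above its foot. A bystander: leave it alone.
- jar_b_mid (a point): a candle: glass jar 70 mm in diameter, 86 mm tall, full of white wax, loose, standing on the bench; this point is on its axis 43 mm above its foot. A bystander: leave it alone.
- vial_mid (a point): a small amber glass bottle with a black cap, 44 mm in diameter, 90 mm tall, loose, standing on the bench; this point is on its axis 45 mm above its foot. A bystander: leave it alone.
There are look-alikes about, which are no part of the job. Several things have the shape of the mould; the one meant has the colours described above.

How it is judged:
By the outcome, as a careful person would: the job done as asked, in the order asked, and still so for the second after the job is handed in, with the robot touching nothing.
It also fails if it takes over 64 s, if anything falls off the work surface, if the arm or the gripper's body presses on something with over 40 N, if the wrist force passes 120 N, or if a joint passes its speed limit or range.

ROBOT

A 6-joint arm with a two-finger parallel gripper is mounted at the origin on the work surface. World frame = base frame: x ahead of the robot, y to its left, z up, the work surface at z = 0. Lengths are in m, angles in rad, forces in N, time in s.
With the tool pointing down it reaches from about 0.425 to 0.95 m from the base axis. Payload 3.5 kg.
Tool frame: the origin (TCP) lies midway between the tips of the shut fingers; the grasp point (between the pads) lies 19 mm behind it; z points along the fingers, y is the line along which they close (so a half turn about z gives the same grasp; the last joint's range is limited). The gripper opens to 85 mm and grips with 20 to 120 N. Pads are 22 mm wide; open, the fingers measure 114 mm over their backs; the gripper's body (76 mm by 85 mm) begins 54 mm behind the grasp point. The pads swing forward as they close: fully open they stand 13 mm farther back than shut.
Start: joints at [-1.432, 0.286, 1.577, -0, 1.279, -0.15], TCP at [0.192, -0.647, 0.231] pointing down, gripper open.
Joint ranges: [-2.77, 2.77], [-0.9, 2.22], [0.21, 2.48], [-1.53, 4.67], [0.24, 2.81], [-2.84, 2.84]. Speed limits (rad/s): [2.79, 2.79, 3.14, 3.14, 3.14, 3.14].

INTERFACE

Orientations are given as a unit quaternion [x, y, z, w].
In Python, from plant import ctrl, cams, order gives the robot as it stands.
- The arm moves only by the tool move_arm, never from a script. Its argument "plan" is one flat list of numbers, 7 for each row, row after row: the shift along the world's x, y, z in mm, then the turn, a rotation vector about the world's x, y, z in degrees, then the finger opening in mm, from 0 to 85.4. A call has 1 to 12 rows; each row shifts and turns the commanded pose from where the row before left it; what a row does not reach is not made up. A row lasts 1/10 s, in which the tool goes at most 50 mm and 8.59 degrees, less where a joint would pass 70% of its speed; a pose out of reach is approached as far as the arm can. A call is refused whole if a number of a shift passes 50 or a number of a turn 8.59, either way. A call with a gripper value outside its range is refused whole. The fingers move at their own pace and stop on an object; "newtons" is the grip in N (left out, the last holds). Time passes only in rows, so rows that do not move let the fingers close. It gives the time, the measured TCP pose, the force, the opening and the grip force at its end, in the units of the state.
- ctrl.get_state(): the state, without advancing time (a new reading comes with each control period).
- cams.read_camera(name): name is "side" or "top" or "wrist"; returns a dict with "color" (480x640x3 uint8, red, green, blue), "fov_y" (degrees; the focal length in pixels is half the picture's height over the tangent of half this angle, whatever the lens; pixels are square), "cx", "cy" (the principal point, pixels), "k1" (the pictures are not rectified: a ray, as slopes to the right and down, at radius r is drawn at 1 + k1 r^2 times it, then the intrinsics apply), "origin" and "orientation" of the camera in the world; the wrist camera has in their place "T_tool_cam" (4x4, takes a point from camera to tool coordinates, whose origin is the TCP and whose axes are the flange's). Camera axes: x right, y up, looking along -z (the intrinsics and any distortion apply to the point x, -y, -z); pixel columns grow to the right and rows downward; lengths in m; the calibration is good to about 2 mm. A picture is of the moment at which its call begins: read the wrist's pose just before it. There is no depth.
- order.sign_off(): hands the job in; it is judged then, once.
The state is a dict: "time": time; "qpos": joint angles; "dq": joint speeds; "joint_efforts": joint torques, N m; "eef_pos": TCP position; "tcp_rot": TCP orientation; "contact_force": force on the tool from outside, world axes, zero at the start; "wrist_torque": the same for the moment, N m; "opening": opening from 0.0 (shut) to 1.0 (fully open); "finger_force": force on a finger pad.
Only numpy, scipy, OpenCV 4.12 (cv2) and the standard library are available. Lean on these libraries where they do the work, as an engineer would, in place of code of your own. Each camera call takes 0.05 s, during which the arm holds its last target. There are 200 camera calls.

## Working session

There is one attempt and no reset: what is moved stays moved. The work goes in short steps, Python scripts to look and compute and a tool call to move; the robot and the scene stay as the last step left them, time stands still between calls to the robot, and variables do not carry over. Pictures are saved under pics/ and viewed, at most 10 in all, crops included, and the job is handed in when it is done.

Besides the shell and the picture viewer there is one more tool, called as name(argument=value, ...) on one line, values as JSON. move_arm: Moves the arm, as the interface text tells. Its arguments: {"type":"object","properties":{"plan":{"type":"array","items":{"type":"number"}},"newtons":{"type":"number"}},"required":["plan"]}

```bash
mkdir -p pics
cat > h.py <<'E'
import numpy as np, cv2
from plant import ctrl, cams, order
from scipy.spatial.transform import Rotation as R
def grab(n):
    s=ctrl.get_state(); c=cams.read_camera(n)
    if n=="wrist":
        T=np.eye(4);T[:3,:3]=R.from_quat(s["tcp_rot"]).as_matrix();T[:3,3]=s["eef_pos"];T=T@c["T_tool_cam"]
        c["o"],c["R"]=T[:3,3],T[:3,:3]
    else:
        c["o"]=np.array(c["origin"]);q=np.array(c["orientation"]);c["R"]=R.from_quat(q).as_matrix() if q.size==4 else q
    c["f"]=240/np.tan(np.radians(c["fov_y"])/2)
    return c
def save(n,f):
    c=grab(n);cv2.imwrite("pics/"+f,c["color"][:,:,::-1]);np.save("pics/"+f+".npy",{k:v for k,v in c.items()},allow_pickle=True);return c
def load(f): return np.load("pics/"+f+".npy",allow_pickle=True).item()
def pt(c,u,v,z):
    d=np.array([(u-c["cx"])/c["f"],(v-c["cy"])/c["f"]]);s=d.copy()
    for _ in range(20): s=d/(1+c["k1"]*(s@s))
    r=c["R"]@np.array([s[0],-s[1],-1]);return c["o"]+r*(z-c["o"][2])/r[2]
def px(c,P):
    p=c["R"].T@(np.asarray(P,float)-c["o"]);s=np.array([p[0],-p[1]])/-p[2];s=s*(1+c["k1"]*(s@s));return s*c["f"]+[c["cx"],c["cy"]]
E
python3 -c "
from h import *
for n in('top','side'):
    c=save(n,n+'0.png');print(n,c['o'],c['f'])
s=ctrl.get_state();print(s)"
```

```text
top [0.38123177 0.05350856 1.25581464] 584.4052932021865
side [ 0.40658644 -0.71996079  0.7238726 ] 614.7310328833378
{'time': 0.1, 'qpos': array([-1.43200516e+00,  2.87138333e-01,  1.57800777e+00,  1.85463073e-05,
        1.27855077e+00, -1.49995486e-01]), 'dq': array([-1.17168976e-03, -7.32539869e-04, -4.12957897e-03,  3.40841960e-04,
        4.96320473e-05, -4.21604800e-04]), 'joint_efforts': array([ 4.48259652e-04, -4.07297158e+01, -2.93700349e+01, -1.49346347e-04,
        3.40595667e-03,  1.50040040e-05]), 'eef_pos': array([ 0.19218848, -0.6464658 ,  0.23005699]), 'tcp_rot': array([ 9.89593222e-01,  1.43889363e-01,  1.47710605e-05, -1.05204234e-03]), 'contact_force': array([-0.70136971,  0.03977645,  0.37628849]), 'wrist_torque': array([-0.02586419, -0.00332878,  0.02447004]), 'finger_force': 0.0, 'opening': 0.9973626827512635}
```

View pics/top0.png

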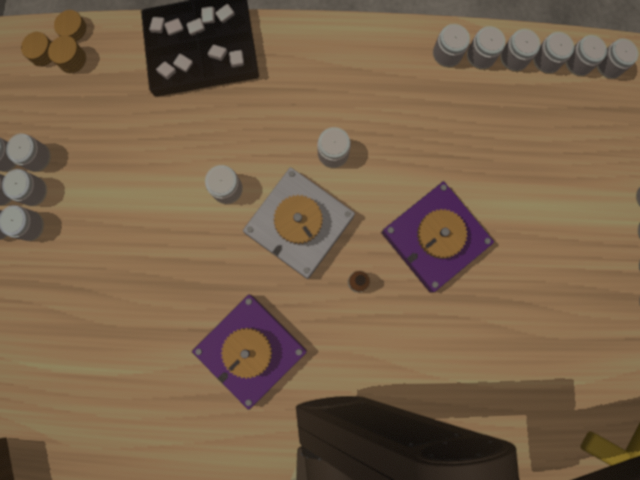

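View pics/side0.png

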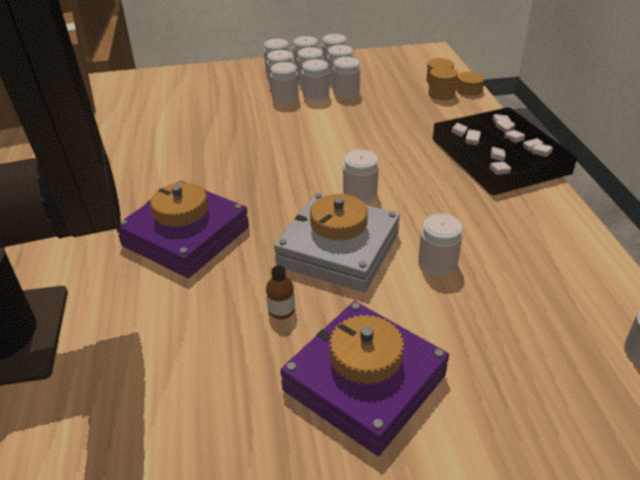

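Candidates for the mould in the top picture are aluminium/grey at (298,219), purple at (443,233) and purple at (246,353). I choose the grey one: pointer at about (277,250), tab from about (303,228) to (312,237). The bystanders are jars at (222,183) and (334,147), and the vial at (359,281).

```bash
python3 -c "
from h import *
c=load('top0.png')
g=lambda n,u,v,z:print(n,pt(c,u,v,z).round(4))
g('wheeltop',298,219,.09);g('ptr',277,250,.05);g('tab',312,237,.091);g('stud',297.5,216.5,.112)
for u,v in((292,172),(355,215),(307,276),(245,231)): g('corner',u,v,.05)
g('jar',222,182,.086);g('jar',334,146,.086);g('vial',359,281,.09)
im=cv2.imread('pics/top0.png')[150:300,200:400];cv2.imwrite('pics/crop0.png',cv2.resize(im,None,fx=4,fy=4,interpolation=cv2.INTER_CUBIC))
"
```

```text
wheeltop [0.5683 0.106  0.09  ]
ptr [0.5083 0.1492 0.05  ]
tab [0.5324 0.0765 0.091 ]
stud [0.5698 0.1062 0.112 ]
corner [0.675  0.1241 0.05  ]
corner [ 0.5868 -0.0111  0.05  ]
corner [0.4562 0.0851 0.05  ]
corner [0.5462 0.2177 0.05  ]
jar [0.6415 0.2653 0.086 ]
jar [0.724  0.0374 0.086 ]
vial [ 0.4468 -0.02    0.09  ]
```

View pics/crop0.png

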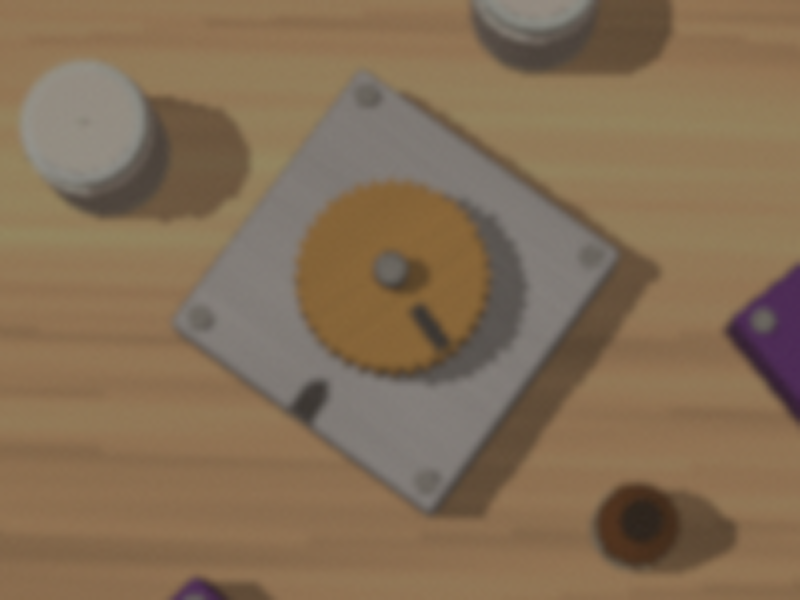

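The crop confirms the choice: grey block, brass wheel, tab past the pointer by about 76° anticlockwise, so about 644° remain. I will orbit the shut fingertips around the rim. First I move above the −y side of the wheel.

move_arm(plan=[25,42,0,0,0,0,0,25,42,0,0,0,0,0,25,42,0,0,0,0,0,25,42,0,0,0,0,0,25,42,0,0,0,0,0,25,42,0,0,0,0,0,25,42,0,0,0,0,0,25,42,0,0,0,0,0,25,42,0,0,0,0,0,25,42,0,0,0,0,0,25,42,0,0,0,0,0,25,42,0,0,0,0,0])

```text
time: 1.3
eef_pos: [0.4927, -0.141, 0.2311]
tcp_rot: [0.99, 0.144, -0.0, -0.0]
contact_force: [1.0, -0.8, 0.0]
opening: -0.001
finger_force: 0.0
```

move_arm(plan=[25,40,0,0,0,0,0,25,40,0,0,0,0,0,25,40,0,0,0,0,0,25,40,0,0,0,0,0,0,0,0,0,0,0,0,0,0,0,0,0,0,0])

```text
time: 1.9
eef_pos: [0.5921, 0.018, 0.2304]
tcp_rot: [0.989, 0.145, -0.001, -0.0]
contact_force: [0.3, -1.0, 0.3]
opening: -0.003
finger_force: 0.0
```

```bash
python3 -c "
from h import *
c=save('wrist','w0.png');s=ctrl.get_state();print(s['eef_pos'],s['qpos'],s['contact_force'],s['time'])
for P in((.568,.105,.09),(.568,.105,.112),(.447,-.02,.09)):print(px(c,P))"
```

```text
[0.59177969 0.01707117 0.23055761] [-1.42228671e-01  1.06962637e-01  1.78619498e+00 -4.93059150e-04
  1.25001571e+00  1.13914973e+00] [ 0.03269454 -0.96750591 -0.57073777] 1.95
[219.06377738 227.87153459]
[210.92119033 234.79377037]
[320.42362939 378.62213865]
```

View pics/w0.png

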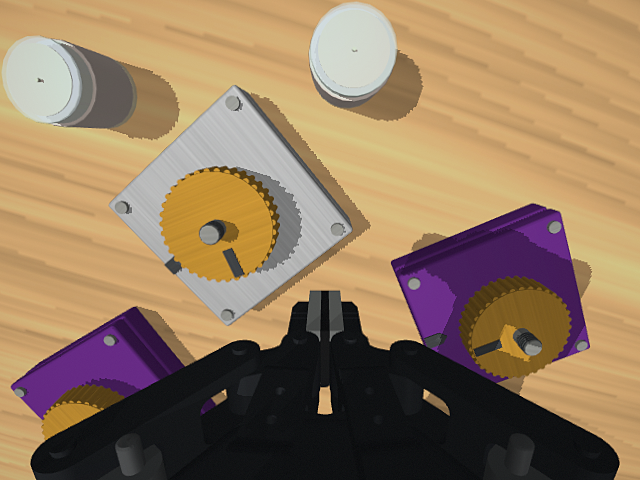

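Stud top shows at (209,233), against a predicted (211,235), so the position is good; tab end is at about (237,277) and the pointer tip at about (180,262). Next I check the finger linkage's height relative to the stud.

```bash
python3 -c "
from h import *
c=load('w0.png')
print('stud',pt(c,209.5,232,.112),'c',pt(c,219,224,.0905),'tab',pt(c,238,276,.0905),'ptr',pt(c,180,263,.0515))
s=ctrl.get_state();Rt=R.from_quat(s['tcp_rot']).as_matrix();p=s['eef_pos']
T=c['T_tool_cam'];print(T.round(3))
for u,v in((308,292),(342,292),(290,304),(240,345),(232,352),(130,455),(35,460)):
  for xo in(-.015,0,.015):
    a=pt(c,u,v,-1.);d=Rt.T@(a-c['o']);o=T[:3,3];q=o+d*(xo-o[0])/d[0];print(u,v,(q*1000).round(0),end=' ')
  print()
c=save('side','s1.png');print(px(c,p))
"
```

```text
stud [0.56991559 0.10651911 0.112     ] c [0.57145355 0.1056144  0.0905    ] tab [0.52999715 0.0800642  0.0905    ] ptr [0.50853055 0.14427747 0.0515    ]
[[-0.001  0.957  0.29   0.073]
 [ 1.     0.001  0.    -0.001]
 [-0.     0.29  -0.957 -0.142]
 [ 0.     0.     0.     1.   ]]
308 292 [-15. -11.  49.] 308 292 [ 0. -9. 17.] 308 292 [ 15.  -8. -16.] 
342 292 [-15.  10.  49.] 342 292 [ 0.  8. 17.] 342 292 [ 15.   6. -16.] 
290 304 [-15. -20.  33.] 290 304 [  0. -17.   4.] 290 304 [ 15. -14. -26.] 
240 345 [-15. -39.  -7.] 240 345 [  0. -33. -30.] 240 345 [ 15. -26. -53.] 
232 352 [-15. -41. -13.] 232 352 [  0. -34. -35.] 232 352 [ 15. -28. -57.] 
130 455 [-15. -58. -66.] 130 455 [  0. -49. -79.] 130 455 [ 15. -39. -92.] 
35 460 [-15. -86. -69.] 35 460 [  0. -71. -81.] 35 460 [ 15. -57. -94.] 
[365.43441057 167.27386793]
```

View pics/s1.png

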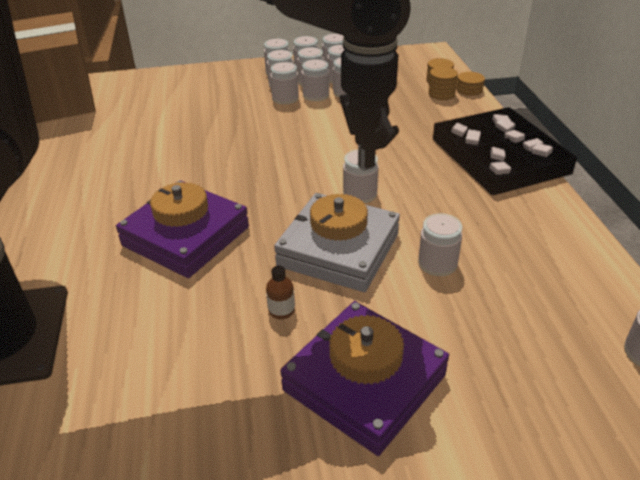

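The linkage clears the wheel and stud when the tip is at z≈77 mm. I work out the orbit as a rounded rectangle (finger outline plus rim) with light inward pressing.

```bash
cat > path.py <<'E'
import numpy as np
C=np.array([569.7,106.]);a,b=11.,8.5;psi=np.radians(16.5)
ex=np.array([np.cos(psi),np.sin(psi)]);ey=np.array([-ex[1],ex[0]])
def path(press,ds,n0=-73.5,arc=900):
    pts=[]
    for d in np.arange(n0,n0+arc,.25):
        t=np.radians(d);n=np.array([np.cos(t),np.sin(t)]);l=np.radians(d)-psi
        sx,sy=np.tanh(np.cos(l)*60),np.tanh(np.sin(l)*60)
        pts.append(C+(50-press)*n+sx*a*ex+sy*b*ey)
    pts=np.array(pts);s=np.r_[0,np.cumsum(np.hypot(*np.diff(pts,axis=0).T))]
    q=np.arange(0,s[-1],ds);return np.c_[np.interp(q,s,pts[:,0]),np.interp(q,s,pts[:,1])]
def rows(cur,targets):
    cur=np.array(cur,float)
    for t in targets:
        d=np.round(t-cur);cur+=d;print("%d, %d, 0, 0, 0, 0, 0,"%tuple(d),end=" ")
    print("\nend",cur)
E
python3 -c "
from path import *
P=path(2.5,8);print(P[0]);rows((592,18),P[:90])"
```

```text
[585.6048593   52.30609485]
-6, 34, 0, 0, 0, 0, 0, 7, 3, 0, 0, 0, 0, 0, 8, 2, 0, 0, 0, 0, 0, 7, 4, 0, 0, 0, 0, 0, 6, 5, 0, 0, 0, 0, 0, 6, 5, 0, 0, 0, 0, 0, 4, 7, 0, 0, 0, 0, 0, 4, 7, 0, 0, 0, 0, 0, 2, 8, 0, 0, 0, 0, 0, 0, 8, 0, 0, 0, 0, 0, -1, 8, 0, 0, 0, 0, 0, -1, 8, 0, 0, 0, 0, 0, -3, 7, 0, 0, 0, 0, 0, -2, 8, 0, 0, 0, 0, 0, -3, 7, 0, 0, 0, 0, 0, -4, 7, 0, 0, 0, 0, 0, -6, 6, 0, 0, 0, 0, 0, -6, 5, 0, 0, 0, 0, 0, -7, 4, 0, 0, 0, 0, 0, -8, 2, 0, 0, 0, 0, 0, -8, 2, 0, 0, 0, 0, 0, -8, 0, 0, 0, 0, 0, 0, -7, -2, 0, 0, 0, 0, 0, -8, -2, 0, 0, 0, 0, 0, -8, -2, 0, 0, 0, 0, 0, -7, -3, 0, 0, 0, 0, 0, -8, -3, 0, 0, 0, 0, 0, -7, -4, 0, 0, 0, 0, 0, -6, -5, 0, 0, 0, 0, 0, -5, -6, 0, 0, 0, 0, 0, -4, -7, 0, 0, 0, 0, 0, -2, -8, 0, 0, 0, 0, 0, -2, -8, 0, 0, 0, 0, 0, 0, -8, 0, 0, 0, 0, 0, 2, -8, 0, 0, 0, 0, 0, 2, -7, 0, 0, 0, 0, 0, 2, -8, 0, 0, 0, 0, 0, 3, -8, 0, 0, 0, 0, 0, 3, -7, 0, 0, 0, 0, 0, 5, -6, 0, 0, 0, 0, 0, 6, -6, 0, 0, 0, 0, 0, 7, -4, 0, 0, 0, 0, 0, 7, -3, 0, 0, 0, 0, 0, 8, -2, 0, 0, 0, 0, 0, 8, -1, 0, 0, 0, 0, 0, 8, 1, 0, 0, 0, 0, 0, 8, 2, 0, 0, 0, 0, 0, 7, 2, 0, 0, 0, 0, 0, 8, 2, 0, 0, 0, 0
[... 225 characters left out ...]
 0, 0, 0, 0, -2, 8, 0, 0, 0, 0, 0, -3, 7, 0, 0, 0, 0, 0, -4, 7, 0, 0, 0, 0, 0, -6, 6, 0, 0, 0, 0, 0, -6, 5, 0, 0, 0, 0, 0, -7, 4, 0, 0, 0, 0, 0, -7, 2, 0, 0, 0, 0, 0, -8, 2, 0, 0, 0, 0, 0, -8, 0, 0, 0, 0, 0, 0, -8, -2, 0, 0, 0, 0, 0, -8, -2, 0, 0, 0, 0, 0, -7, -2, 0, 0, 0, 0, 0, -8, -3, 0, 0, 0, 0, 0, -7, -2, 0, 0, 0, 0, 0, -7, -5, 0, 0, 0, 0, 0, -6, -5, 0, 0, 0, 0, 0, -5, -6, 0, 0, 0, 0, 0, -4, -7, 0, 0, 0, 0, 0, -3, -8, 0, 0, 0, 0, 0, -2, -7, 0, 0, 0, 0, 0, 0, -8, 0, 0, 0, 0, 0, 2, -8, 0, 0, 0, 0, 0, 2, -8, 0, 0, 0, 0, 0, 2, -8, 0, 0, 0, 0, 0, 3, -7, 0, 0, 0, 0, 0, 3, -7, 0, 0, 0, 0, 0, 5, -7, 0, 0, 0, 0, 0, 6, -5, 0, 0, 0, 0, 0, 6, -5, 0, 0, 0, 0, 0, 8, -3, 0, 0, 0, 0, 0, 
end [546.  50.]
```

move_arm(plan=[0,0,-40,0,0,0,0,0,0,-40,0,0,0,0,0,0,-40,0,0,0,0,0,0,-33,0,0,0,0,0,0,0,0,0,0,0,0,0,0,0,0,0,0])

```text
time: 2.6
eef_pos: [0.592, 0.0159, 0.0786]
tcp_rot: [0.99, 0.143, -0.0, -0.0]
contact_force: [-0.5, -0.4, 1.3]
opening: 0.002
finger_force: 0.0
```

move_arm(plan=[-2,13,0,0,0,0,0,-2,12,0,0,0,0,0,-2,7,0,0,0,0,0,0,2,0,0,0,0,0,0,0,0,0,0,0,0])

```text
time: 3.1
eef_pos: [0.5884, 0.0487, 0.0809]
tcp_rot: [0.989, 0.146, 0.002, 0.004]
contact_force: [1.5, -9.4, 0.6]
opening: -0.0
finger_force: 4.9
```

move_arm(plan=[7,3,0,0,0,0,0,8,2,0,0,0,0,0,7,4,0,0,0,0,0,6,5,0,0,0,0,0])

```text
time: 3.5
eef_pos: [0.6151, 0.0652, 0.0795]
tcp_rot: [0.99, 0.144, 0.0, 0.001]
contact_force: [-0.4, -3.5, 3.3]
opening: -0.002
finger_force: 1.9
```

```bash
python3 -c "
from h import *
c=save('wrist','w1.png');s=ctrl.get_state();print(s['eef_pos'],s['contact_force'],s['time'])
c=save('top','t1.png')
im=c['color'][150:300,200:400,::-1];cv2.imwrite('pics/t1c.png',cv2.resize(im,None,fx=4,fy=4,interpolation=cv2.INTER_CUBIC))
w=cv2.resize(cv2.imread('pics/w1.png'),(400,300));t=cv2.resize(im,(400,300));cv2.imwrite('pics/m1.png',np.hstack([w,t]))
"
```

```text
[0.61594204 0.0661287  0.07953389] [-0.53031743 -3.21092033  1.90981275] 3.55
```

View pics/m1.png

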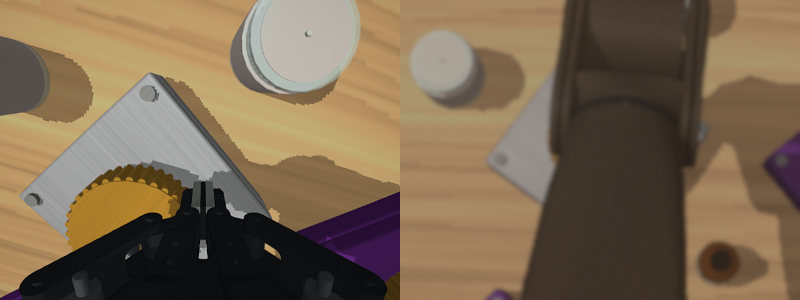

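Contact is confirmed (9 N at first press, about 3 N on the corner). The fingertip is against the +x/−y rim and the bystanders are clear. I regenerate with a little more press.

```bash
python3 -c "
from path import *
P=path(4.5,8);i=np.argmin(np.hypot(*(P[:40]-[614,66]).T));rows((614,66),P[i+1:i+25])"
```

```text
5, 8, 0, 0, 0, 0, 0, 4, 6, 0, 0, 0, 0, 0, 3, 8, 0, 0, 0, 0, 0, 2, 8, 0, 0, 0, 0, 0, 0, 8, 0, 0, 0, 0, 0, -1, 8, 0, 0, 0, 0, 0, -2, 7, 0, 0, 0, 0, 0, -3, 8, 0, 0, 0, 0, 0, -2, 7, 0, 0, 0, 0, 0, -4, 8, 0, 0, 0, 0, 0, -5, 6, 0, 0, 0, 0, 0, -5, 5, 0, 0, 0, 0, 0, -7, 5, 0, 0, 0, 0, 0, -8, 3, 0, 0, 0, 0, 0, -7, 1, 0, 0, 0, 0, 0, -8, 1, 0, 0, 0, 0, 0, -8, -1, 0, 0, 0, 0, 0, -8, -3, 0, 0, 0, 0, 0, -8, -2, 0, 0, 0, 0, 0, -7, -2, 0, 0, 0, 0, 0, -8, -3, 0, 0, 0, 0, 0, -7, -4, 0, 0, 0, 0, 0, -6, -5, 0, 0, 0, 0, 0, -5, -6, 0, 0, 0, 0, 0, 
end [519. 137.]
```

move_arm(plan=[5,8,0,0,0,0,0,4,6,0,0,0,0,0,3,8,0,0,0,0,0,2,8,0,0,0,0,0,0,8,0,0,0,0,0,-1,8,0,0,0,0,0])

```text
time: 4.2
eef_pos: [0.6284, 0.1117, 0.0786]
tcp_rot: [0.99, 0.144, 0.002, 0.0]
contact_force: [5.8, -3.3, 0.8]
opening: 0.002
finger_force: 3.4
```

```bash
python3 -c "
from h import *
s=ctrl.get_state();print(s['eef_pos'],s['contact_force'],s['time'])
c=save('side','s2.png');w=grab('wrist')
im=c['color'][160:310,240:440,::-1];cv2.imwrite('pics/m2.png',np.hstack([cv2.resize(im,(400,300),interpolation=cv2.INTER_CUBIC),cv2.resize(w['color'][:,:,::-1],(400,300))]))
"
```

```text
[0.62843105 0.11169875 0.07860096] [ 5.8415226  -3.25174589  0.78436678] 4.2
```

View pics/m2.png

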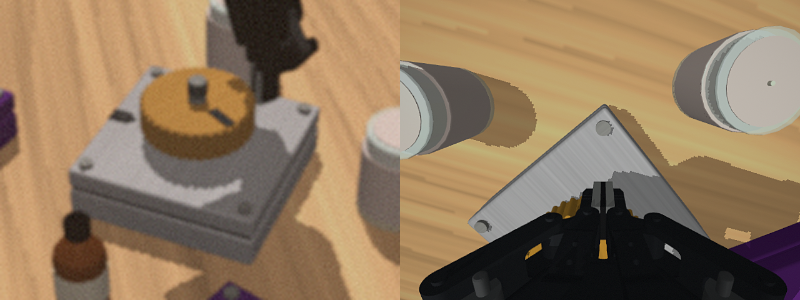

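The side view shows the tab clearly, at crop (205,105)–(232,125). I build a tab-angle readout from that view.

```bash
cat > tab.py <<'E'
from h import *
C=np.array([.5697,.106])
def tab(c,z=.0915):
    g=cv2.cvtColor(c["color"],cv2.COLOR_RGB2GRAY).astype(np.float32);out=[]
    th=np.arange(0,360,2)
    for t in th:
        v=[]
        for r in np.arange(.026,.044,.003):
            u=px(c,[*(C+r*np.array([np.cos(np.radians(t)),np.sin(np.radians(t))])),z]);v.append(g[int(round(u[1])),int(round(u[0]))])
        out.append(np.mean(v))
    out=np.array(out);k=np.argsort(out)[:6];return [(int(th[i]),int(out[i])) for i in k],int(np.median(out))
if __name__=="__main__":
    s=ctrl.get_state();print(s["time"],s["eef_pos"].round(4),s["contact_force"].round(1));print(tab(grab("side")))
E
python3 -c "
from tab import *
for n in('side0.png','s1.png','s2.png'):print(tab(load(n)))
a=pt(load('s2.png'),356,222.5,.0915)[:2]-C;print(np.degrees(np.arctan2(a[1],a[0])))
print(pt(load('s2.png'),240+133/2,160+119/2,.0515))"
```

```text
([(216, 51), (218, 54), (214, 55), (220, 56), (222, 61), (212, 68)], 126)
([(218, 55), (216, 56), (220, 59), (214, 61), (222, 66), (212, 71)], 132)
([(296, 57), (294, 58), (298, 60), (290, 68), (292, 68), (300, 72)], 137)
-63.64475760861226
[0.51732449 0.1398749  0.0515    ]
```

move_arm(plan=[-2,7,0,0,0,0,0,-3,8,0,0,0,0,0,-2,7,0,0,0,0,0,-4,8,0,0,0,0,0,-5,6,0,0,0,0,0,-5,5,0,0,0,0,0,-7,5,0,0,0,0,0,-8,3,0,0,0,0,0])

```text
time: 5.1
eef_pos: [0.5926, 0.1625, 0.0793]
tcp_rot: [0.99, 0.143, 0.003, -0.002]
contact_force: [7.1, 6.8, 1.7]
opening: -0.001
finger_force: 4.4
```

```bash
python3 tab.py
```

```text
5.1 [0.5926 0.1625 0.0793] [7.1 6.8 1.7]
([(14, 43), (12, 44), (10, 45), (16, 45), (8, 49), (18, 52)], 84)
```

Tab 217° → 296° → about 372°, with essentially no slip. The pointer is at about 146°, so the goal on the same count is 866°.

move_arm(plan=[-7,1,0,0,0,0,0,-8,1,0,0,0,0,0,-8,-1,0,0,0,0,0,-8,-3,0,0,0,0,0,-8,-2,0,0,0,0,0,-7,-2,0,0,0,0,0,-8,-3,0,0,0,0,0,-7,-4,0,0,0,0,0,-6,-5,0,0,0,0,0,-5,-6,0,0,0,0,0])

```text
time: 6.15
eef_pos: [0.516, 0.1384, 0.0776]
tcp_rot: [0.99, 0.144, -0.003, -0.002]
contact_force: [0.4, 3.5, 0.5]
opening: -0.002
finger_force: 1.9
```

```bash
python3 tab.py; python3 -c "
from path import *
P=path(4.5,8);i=np.argmin(np.hypot(*(P[:40]-[519,137]).T));rows((519,137),P[i+1:i+40])"
```

```text
6.15 [0.516  0.1384 0.0776] [0.4 3.5 0.5]
([(112, 56), (110, 58), (114, 59), (116, 59), (108, 61), (106, 72)], 135)
-4, -7, 0, 0, 0, 0, 0, -2, -8, 0, 0, 0, 0, 0, -2, -8, 0, 0, 0, 0, 0, 0, -8, 0, 0, 0, 0, 0, 2, -7, 0, 0, 0, 0, 0, 2, -8, 0, 0, 0, 0, 0, 3, -8, 0, 0, 0, 0, 0, 2, -7, 0, 0, 0, 0, 0, 4, -7, 0, 0, 0, 0, 0, 5, -6, 0, 0, 0, 0, 0, 6, -6, 0, 0, 0, 0, 0, 7, -4, 0, 0, 0, 0, 0, 8, -2, 0, 0, 0, 0, 0, 8, -2, 0, 0, 0, 0, 0, 8, 0, 0, 0, 0, 0, 0, 8, 2, 0, 0, 0, 0, 0, 7, 2, 0, 0, 0, 0, 0, 8, 2, 0, 0, 0, 0, 0, 8, 3, 0, 0, 0, 0, 0, 7, 3, 0, 0, 0, 0, 0, 7, 4, 0, 0, 0, 0, 0, 6, 6, 0, 0, 0, 0, 0, 4, 6, 0, 0, 0, 0, 0, 4, 7, 0, 0, 0, 0, 0, 2, 8, 0, 0, 0, 0, 0, 1, 8, 0, 0, 0, 0, 0, 0, 8, 0, 0, 0, 0, 0, -2, 7, 0, 0, 0, 0, 0, -2, 8, 0, 0, 0, 0, 0, -3, 8, 0, 0, 0, 0, 0, -3, 7, 0, 0, 0, 0, 0, -4, 7, 0, 0, 0, 0, 0, -5, 6, 0, 0, 0, 0, 0, -7, 5, 0, 0, 0, 0, 0, -7, 3, 0, 0, 0, 0, 0, -8, 3, 0, 0, 0, 0, 0, -7, 1, 0, 0, 0, 0, 0, -8, -1, 0, 0, 0, 0, 0, -8, -1, 0, 0, 0, 0, 0, 
end [564. 161.]
```

move_arm(plan=[-3,-7,0,0,0,0,0,-2,-8,0,0,0,0,0,-2,-8,0,0,0,0,0,0,-8,0,0,0,0,0,2,-7,0,0,0,0,0,2,-8,0,0,0,0,0,3,-8,0,0,0,0,0,2,-7,0,0,0,0,0,4,-7,0,0,0,0,0,4,-6,0,0,0,0,0,6,-6,0,0,0,0,0])

```text
time: 7.3
eef_pos: [0.5324, 0.056, 0.0766]
tcp_rot: [0.99, 0.144, -0.004, -0.001]
contact_force: [-5.2, 0.6, -0.2]
opening: 0.0
finger_force: 2.2
```

```bash
python3 tab.py
```

```text
7.3 [0.5324 0.056  0.0766] [-5.2  0.6 -0.2]
([(220, 26), (114, 27), (174, 27), (122, 27), (136, 27), (218, 27)], 93)
```

move_arm(plan=[7,-4,0,0,0,0,0,8,-2,0,0,0,0,0,8,-1,0,0,0,0,0,8,0,0,0,0,0,0,8,2,0,0,0,0,0,7,2,0,0,0,0,0,8,2,0,0,0,0,0,8,3,0,0,0,0,0,7,3,0,0,0,0,0])

```text
time: 8.25
eef_pos: [0.6064, 0.0572, 0.0782]
tcp_rot: [0.99, 0.144, 0.002, 0.003]
contact_force: [0.7, -6.3, -2.1]
opening: -0.001
finger_force: 3.8
```

```bash
python3 tab.py
```

```text
8.25 [0.6064 0.0572 0.0782] [ 0.7 -6.3 -2.1]
([(308, 45), (310, 45), (312, 48), (306, 52), (314, 54), (316, 59)], 136)
```

move_arm(plan=[7,4,0,0,0,0,0,6,5,0,0,0,0,0,4,6,0,0,0,0,0,4,7,0,0,0,0,0,2,8,0,0,0,0,0,1,8,0,0,0,0,0,0,8,0,0,0,0,0,-2,7,0,0,0,0,0,-2,8,0,0,0,0,0,-3,8,0,0,0,0,0,-3,7,0,0,0,0,0,-4,7,0,0,0,0,0])

```text
time: 9.5
eef_pos: [0.6153, 0.1453, 0.0794]
tcp_rot: [0.99, 0.144, 0.002, -0.0]
contact_force: [3.5, -0.7, 0.7]
opening: 0.001
finger_force: 1.5
```

```bash
python3 tab.py
```

```text
9.5 [0.6153 0.1453 0.0794] [ 3.5 -0.7  0.7]
([(60, 62), (58, 62), (62, 63), (64, 68), (56, 71), (66, 81)], 109)
```

move_arm(plan=[-5,6,0,0,0,0,0,-7,5,0,0,0,0,0,-7,3,0,0,0,0,0,-8,3,0,0,0,0,0,-7,1,0,0,0,0,0,-8,-1,0,0,0,0,0,-8,-2,0,0,0,0,0,-8,-2,0,0,0,0,0])

```text
time: 10.35
eef_pos: [0.5563, 0.1658, 0.0806]
tcp_rot: [0.99, 0.142, 0.003, -0.009]
contact_force: [-0.4, 26.3, 4.8]
opening: -0.0
finger_force: 14.9
```

```bash
python3 -c "
from tab import *
s=ctrl.get_state();print(s['time'],s['eef_pos'],s['contact_force'])
c=save('side','s3.png');print(tab(c,.0945));im=c['color'][160:310,240:440,::-1];cv2.imwrite('pics/s3c.png',cv2.resize(im,None,fx=4,fy=4,interpolation=cv2.INTER_CUBIC))"
```

```text
10.35 [0.55630104 0.16581231 0.08058202] [-0.39932444 26.30508133  4.80565596]
([(134, 41), (136, 42), (132, 43), (130, 45), (138, 47), (128, 51)], 85)
```

View pics/s3c.png

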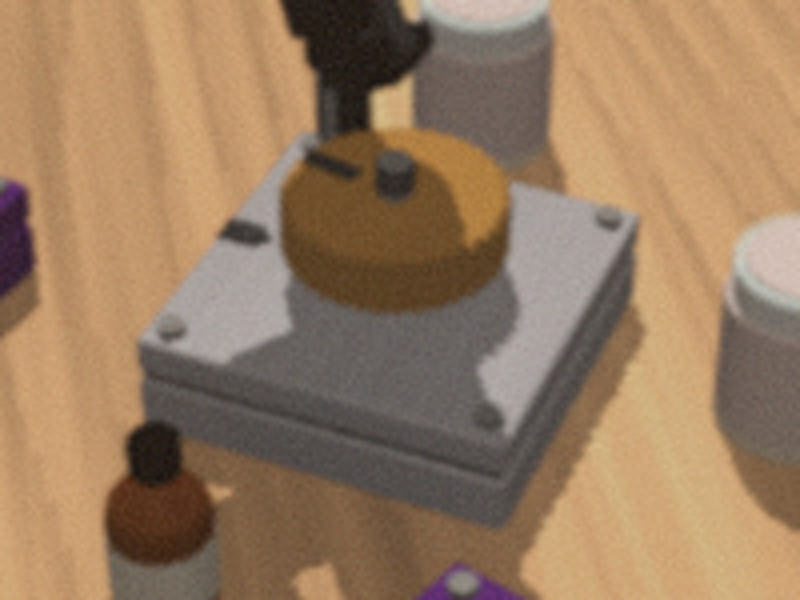

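Tab is at about 135° (crop (305,155)–(358,172)), pointer tip at crop (268,237), about 147°. About 11° to go, while easing the pressing force.

move_arm(plan=[-4,3,0,0,0,0,0,-4,-1,0,0,0,0,0,-3,-1,0,0,0,0,0])

```text
time: 10.7
eef_pos: [0.5433, 0.1632, 0.0795]
tcp_rot: [0.99, 0.143, -0.001, -0.005]
contact_force: [-2.6, 13.5, 6.1]
opening: 0.004
finger_force: 6.9
```

```bash
python3 -c "
from tab import *
s=ctrl.get_state();print(s['time'],s['eef_pos'],s['contact_force'])
c=grab('side');print(tab(c,.0945))"
```

```text
10.7 [0.54329393 0.16323613 0.07945638] [-2.63058036 13.48687722  6.11909596]
([(148, 42), (146, 43), (150, 44), (144, 47), (152, 48), (142, 54)], 105)
```

The tab is on the pointer. I retreat outward, then up, then swing clear.

move_arm(plan=[-1,5,0,0,0,0,0,-4,12,0,0,0,0,0,-3,10,0,0,0,0,0,0,0,40,0,0,0,0,0,0,45,0,0,0,0,0,0,45,0,0,0,0,0,0,45,0,0,0,0,-10,45,0,0,0,0,0,-10,45,0,0,0,0,0,-10,45,0,0,0,0,0,0,0,0,0,0,0,0])

```text
time: 11.85
eef_pos: [0.5046, 0.3245, 0.2526]
tcp_rot: [0.989, 0.147, -0.001, -0.001]
contact_force: [-0.7, -1.1, -0.9]
opening: 0.001
finger_force: 0.0
```

```bash
python3 -c "
from tab import *
s=ctrl.get_state();print(s['time'],s['eef_pos'],s['contact_force'])
S=grab('side');t=grab('top');print(tab(S,.0945),tab(t,.0945))
f=lambda c,a:cv2.resize(c['color'][a:a+150,200:400,::-1] if a==150 else c['color'][a:a+180,230:470,::-1],(400,300),interpolation=cv2.INTER_CUBIC)
cv2.imwrite('pics/m4.png',np.hstack([f(S,145),f(t,150)]))"
```

```text
11.85 [0.50458393 0.32453019 0.25262893] [-0.65495671 -1.12868041 -0.93048573]
([(150, 50), (148, 51), (152, 52), (154, 56), (146, 58), (156, 64)], 128) ([(150, 59), (152, 60), (148, 60), (154, 64), (146, 66), (156, 72)], 121)
```

View pics/m4.png

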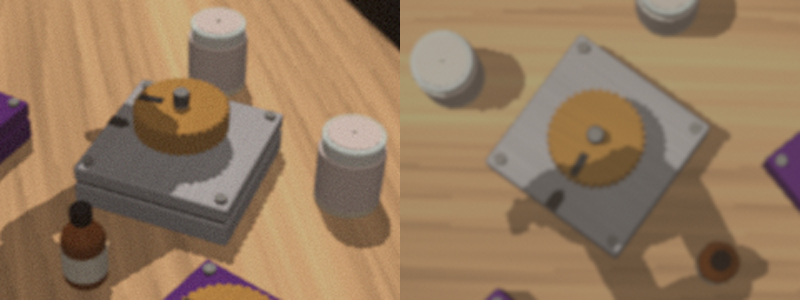

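The tab (right panel about (580,163)) is in line with the pointer (about (557,198)): 150° against about 146°. The jars and bottle have not moved, and the arm is clear with no contact force. The count is 217° → 870°, the second time round.

```bash
python3 -c "
from plant import order;print(order.sign_off())"
```

```text
the job is handed in; nothing more can be done
None
```

The clamp wheel was rolled anticlockwise about 653°, so the tab is at the pointer for the second time, roughly 4° past it. The candles and bottle have not moved, the arm is clear, and the job was handed in at about 12 s.

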